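# Set the sole clamp to its gauge mark

### The job

Set the shoe-sole clamp: with a light fingertip, roll the brass knurled wheel, a stroke at a time, so that its top travels towards the fixed blue jaw, until the yellow pointer of the red sliding jaw stands within the red gauge mark on the rule; if you run past it, roll back. Do it by touch alone: do not press the wheel hard, do not push the red jaw or the gauge mark themselves, and leave the spools, heel block, jar and hammer where they are.

Things in the scene. Friction and masses are not known exactly. Their poses are not given: they have to be found in the camera images.
- clamp: Shoe-sole clamp; this is its dark steel foot plate, bolted down, 210 (x) x 270 (y) x 6 mm. Origin on the bench near the plate's middle; z up, y along the slide from the red jaw to the fixed blue jaw, x from the wheel's side to the rule. Place and yaw vary
- wheel: Brass knurled wheel, diameter 64, 28 mm wide. Origin at its axle centre: x = -50, y = 0 in the clamp's frame, 69 mm above the bench (top at 101 mm). Axle level, along the clamp's x; its own axes turn with it. Turns with about 1.3 N at the rim and stays where left. The red jaw moves the same way as the wheel's top, 10 mm per radian: 1 mm for each 3.2 mm of rim travel
- jaw: Red sliding jaw, 70 (x) x 30 (y) x 44 mm, on two steel rods. Origin at the middle of its gripping face (towards the fixed jaw), 30 mm above the bench. It starts 18 to 45 mm short of the gauge mark, and can slide 70 mm in all
- pointer (a point): Tip of the jaw's thin yellow pointer, 2.5 mm wide, level with the jaw's gripping face, 39 mm above the bench, over the edge of the white rule
- marker: Gauge mark: sliding clip on the white rule, a red band 7 mm wide along the rule between two black shoulders 8 mm wide. Origin under the middle of the band. Held by friction; it must not be shifted
- mark (a point): Middle of the red band, on its edge next to the pointer, 40 mm above the bench, with axes parallel to the clamp's. The pointer is on the mark when its y along the clamp equals this point's y
- deck: Green deck carrying jaws, rule and wheel on four soft feet above the foot plate; axes as the clamp's, origin 14 mm above the bench. Pressed down on the wheel it starts to sink at about 2 N, reaches a hard stop 6 mm lower at about 8 N, and rises when let go. Jaws about 75 mm high, fixed blue jaw's face at y = 75. Two cheeks stand 6 mm beside the wheel's end faces, 66 mm long in y, tops 80 mm above the bench
- spool_blue: Blue thread spool, diameter 48, height 62 mm, standing beside the fixed jaw's end of the clamp. Origin at the centre of its underside
- spool_green: Green thread spool, diameter 48, height 62 mm, standing beside the fixed jaw's end of the clamp. Origin at the centre of its underside
- heel_block: Black rubber heel block 70 x 60 x 24 mm beside the red jaw's end of the clamp. Origin at the centre of its underside
- tack_jar: Jar of diameter 60, height 75 mm with red cap, beside the red jaw's end of the clamp. Origin at the centre of its underside
- hammer: Hammer, 260 mm long, lying beyond the clamp's rule side

How it is judged:
By the outcome, as a careful person would: the job done as asked, in the order asked, and still so for the second after the job is handed in, with the robot touching nothing.
It also fails if it takes over 42 s, if anything falls off the work surface, if the arm or the gripper's body presses on something with over 40 N, if the wrist force passes 120 N, or if a joint passes its speed limit or range.

### The arm

A 7-joint arm with a two-finger parallel gripper is mounted at the origin on the work surface. World frame = base frame: x ahead of the robot, y to its left, z up, the work surface at z = 0. Lengths are in m, angles in degrees, forces in N, time in s.
With the tool pointing down it reaches from about 0.425 to 0.875 m from the base axis. Payload 4.7 kg.
Tool frame: the origin (TCP) lies at the very end of the fingers, on their centre line; the grasp point (between the pads) lies 19 mm behind it; z points along the fingers, y is the direction in which the jaws open and shut (so a half turn about z gives the same grasp; the last joint's range is limited). The gripper opens to 87 mm and grips with 3 to 60 N. Pads are 19 mm wide; open, the fingers measure 117 mm over their backs; the gripper's body (75 mm by 190 mm) begins 51 mm behind the grasp point.
Start: joints at [76.095, 18.392, -4.016, 83.108, 1.295, 78.541, -3.26], TCP at [0.165, -0.629, 0.223] pointing down, gripper open.
Joint ranges: [-163.93, 163.93], [-17.29, 119.83], [-79.2, 71.16], [3.27, 140.29], [-89.18, 269.18], [5.43, 117.66], [-154.24, 154.24]. Speed limits (degrees/s): [147.25, 147.25, 180, 180, 180, 180, 180].

### API

Orientations are given as [roll, pitch, yaw] about the fixed x, y, z axes, in that order (R = Rz(yaw) Ry(pitch) Rx(roll)).
In Python, from cell import * gives the robot as it stands.
- The arm moves only by the tool arm_command, never from a script. Its argument "targets" is a list that holds one entry, the list of rows, each a list of 7 numbers: the shift along the tool's x, y, z in m, then the turn, a rotation vector about the tool's x, y, z in degrees, then the gripper's target within -1 to 1 (shut at 1, half-way at 0, fully open at -1). In form: [[[tx, ty, tz, rx, ry, rz, claw], ...]]. A call has 1 to 10 rows; each row is the pose to reach, as a shift and turn from the pose commanded when the call began, along the tool's axes at that moment; what a row does not reach only later rows make up. A row lasts 1/10 s, in which the tool goes at most 50 mm and 8.59 degrees, less where a joint would pass 70% of its speed; a pose out of reach is approached as far as the arm can. A call with a gripper value outside its range is refused whole. The fingers move at their own pace and stop on an object; "newtons" is the grip in N (left out, the last holds). Time passes only in rows, so rows that repeat a pose let the fingers close. It gives the time, the measured TCP pose, the force and the opening at its end, in the units of the state.
- get_obs(): the state, without advancing time (a new reading comes with each control period).
- read_camera(name): name is "side" or "top" or "wrist"; returns a dict with "img" (480x640x3 uint8, red, green, blue), "z_map" (480x640 float32, m along the optical axis (not along the pixel's ray), 0 where there is no reading), "K" (3x3 intrinsics, pixels), "origin" and "attitude" of the camera in the world. Camera axes: x right, y down, z forward; pixel columns grow to the right and rows downward; lengths in m; the calibration is good to about 2 mm. A picture is of the moment at which its call begins.
- sign_off(): hands the job in, once; it reports no verdict.
Trained networks look in the newest picture that a camera, given by its name, has taken for a name from the list of things; names that differ only in an ending like _2 or _b are one class to them, and where a whole thing is asked for, a point or a joint stands for the part that bears it (a point fixed in the world has none). Each returns a list of dicts, best first, with "conf" (0 to 1); they miss things now and then, are a little off and sometimes report something else, mostly with a low value. They report only what shows in the picture. A call takes as long as a camera call.
- search_frame(thing, camera): "position" ([column, row] in pixels, amid what is visible of it).
The state is a dict: "time_s": time; "qpos": joint angles; "joint_velocities": joint speeds; "effort": joint torques, N m; "tool_pos": TCP position; "tool_rot": TCP orientation; "force": force on the tool from outside, world axes, zero at the start; "wrist_torque": the same for the moment, N m; "grip_width": finger opening in m.
Only numpy, scipy, OpenCV 4.12 (cv2) and the standard library are available. Lean on these libraries where they do the work, as an engineer would, in place of code of your own. Each camera call takes 0.05 s, during which the arm holds its last target.

## Working session

There is one attempt and no reset: what is moved stays moved. The work goes in short steps, Python scripts to look and compute and a tool call to move; the robot and the scene stay as the last step left them, time stands still between calls to the robot, and variables do not carry over. Pictures are saved under pics/ and viewed, and the job is handed in when it is done.

Besides the shell and the picture viewer there is one more tool, called after "Call:" in YAML: its name, and indented under it one key for each argument. arm_command: Moves the arm, as the interface text tells. Its arguments: {"type":"object","properties":{"targets":{"type":"array","items":{"type":"array","items":{"type":"array","items":{"type":"number"}}}},"newtons":{"type":"number"}},"required":["targets"]}

```bash
ls; mkdir -p pics
python3 - <<'E'
from cell import *
import cv2,numpy as np
o=get_obs();print({k:np.round(v,4) for k,v in o.items()})
for n in ["side","top","wrist"]:
    c=read_camera(n);cv2.imwrite(f"pics/{n}0.png",c["img"][...,::-1]);np.savez(f"pics/{n}0.npz",**c)
    print(n,c["K"],c["origin"],c["attitude"])
    for t in ["clamp","wheel","jaw","pointer","mark","marker","deck"]:
        print(t,[(np.round(d["position"],1),round(d["conf"],2)) for d in search_frame(t,n)[:3]])
E
```

```text
pics
{'time_s': np.float64(0.0), 'qpos': array([76.0935, 18.4393, -4.0168, 83.1745,  1.2948, 78.5404, -3.2612]), 'joint_velocities': array([-0.0359, -0.0283,  0.0305, -0.1056,  0.0032,  0.0581, -0.0461]), 'effort': array([ 1.00000e-04, -4.91292e+01, -4.03800e-01, -3.12526e+01,
       -6.40000e-02,  4.38000e-02,  1.00000e-04]), 'tool_pos': array([ 0.1649, -0.6282,  0.2215]), 'tool_rot': array([-1.798911e+02,  5.100000e-03,  1.471620e+01]), 'force': array([-0.1464, -1.3736,  0.0136]), 'wrist_torque': array([-0.0036,  0.037 , -0.0195]), 'grip_width': np.float64(0.0867)}
side [[564.171356     0.         324.99586153]
 [  0.         564.171356   239.50379515]
 [  0.           0.           1.        ]] [0.41973699 0.68963267 0.76594296] [-135.80755247   -0.81145906 -164.27117331]
clamp [(array([379.1, 196.9]), 0.63)]
wheel [(array([407.1, 179.7]), 0.67), (array([363.1, 157.1]), 0.48)]
jaw [(array([366.5, 158.4]), 0.66)]
pointer []
mark [(array([404.1, 179.6]), 0.48)]
marker [(array([332.5, 173.6]), 0.45)]
deck [(array([376.8, 195.1]), 0.78)]
top [[472.48873768   0.         319.69152751]
 [  0.         472.48873768 245.18879962]
 [  0.           0.           1.        ]] [0.5049505  0.06257658 0.87516107] [-175.02703569   -0.95821797  -90.49280791]
clamp [(array([439.4, 265.4]), 0.63)]
wheel []
jaw [(array([483.1, 242.3]), 0.96), (array([438. , 268.6]), 0.52)]
pointer [(array([557.9, 231.4]), 0.7), (array([479.3, 242. ]), 0.63)]
mark [(array([448. , 211.2]), 0.59)]
marker [(array([332. , 247.6]), 0.65), (array([446.2, 209.1]), 0.5)]
deck [(array([443.3, 266.3]), 0.94)]
wrist [[368.95906014   0.         322.01280287]
 [  0.         368.95906014 243.38922128]
 [  0.           0.           1.        ]] [ 0.2393434  -0.60839978  0.38532905] [ 1.63568386e+02 -7.42048387e-02 -7.53011819e+01]
clamp []
wheel []
jaw []
pointer []
mark []
marker []
deck []
```

View pics/top0.png

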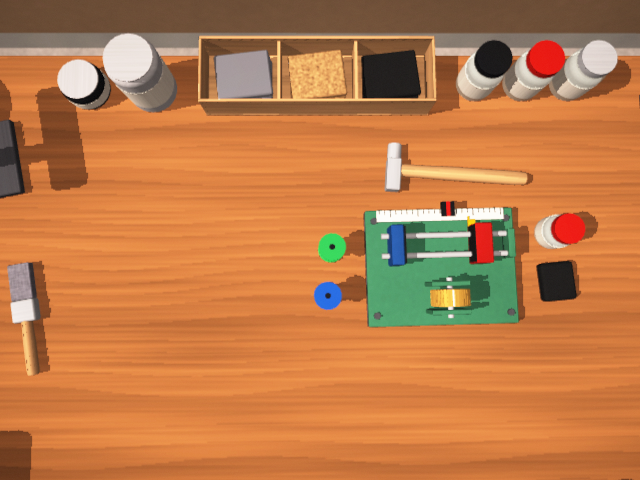

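View pics/side0.png

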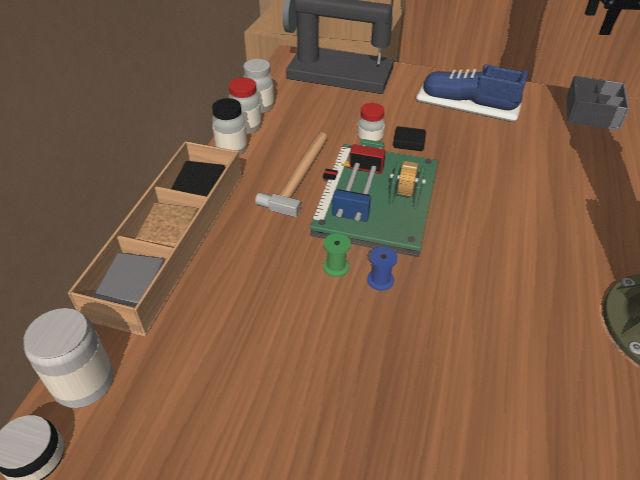

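Run:
```python
import cv2
i=cv2.imread("pics/top0.png");cv2.imwrite("pics/topc.png",cv2.resize(i[170:350,340:560],None,fx=3.6,fy=3.3,interpolation=cv2.INTER_CUBIC)[:600,:800])
```

```text
(no output)
```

View pics/topc.png

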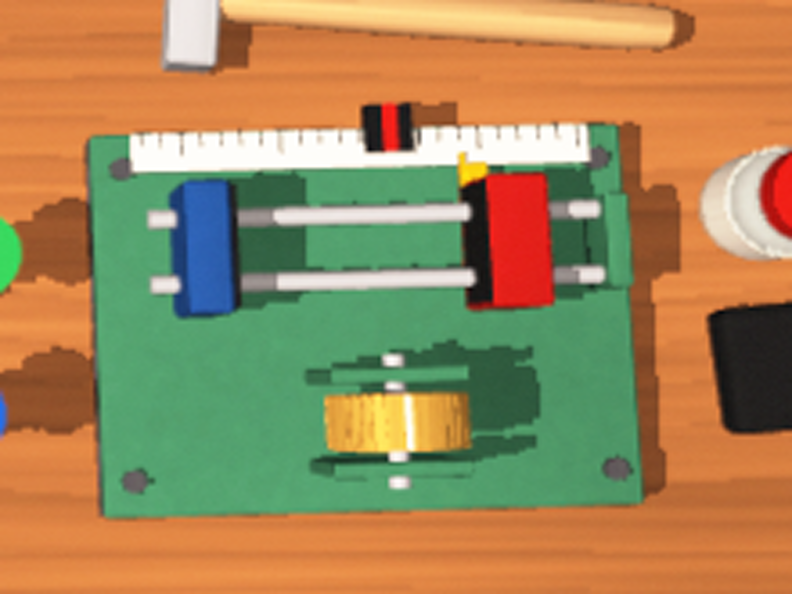

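```bash
cat > h.py <<'E'
import numpy as np,cv2
from scipy.spatial.transform import Rotation as R
def ray(c,uv,z):
    K=c["K"];Rm=R.from_euler("xyz",c["attitude"],degrees=True).as_matrix()
    d=Rm@np.linalg.inv(K)@np.array([uv[0],uv[1],1.]);o=np.asarray(c["origin"])
    return o+d*(z-o[2])/d[2]
def pts(c):
    K=c["K"];Rm=R.from_euler("xyz",c["attitude"],degrees=True).as_matrix()
    v,u=np.mgrid[0:480,0:640];d=np.stack([u,v,np.ones_like(u)],-1)@np.linalg.inv(K).T
    return (d*c["z_map"][...,None])@Rm.T+np.asarray(c["origin"])
E
python3 - <<'E'
from h import *
c=dict(np.load("pics/top0.npz"));i=c["img"].astype(int);P=pts(c)
hsv=cv2.cvtColor(c["img"],cv2.COLOR_RGB2HSV).astype(int);h,s,v=[hsv[...,k] for k in range(3)]
U=np.zeros((480,640),bool);U[195:335,350:530]=1
V,UU=np.mgrid[0:480,0:640]
g=U&(h>60)&(h<90)&(s>100)
cnt=np.argwhere(g)[:,::-1].astype(np.float32);r=cv2.minAreaRect(cnt);print("green",r)
b=cv2.boxPoints(r);print(np.array([ray(c,p,0.02) for p in b]).round(4)); print(np.median(P[g],0))
Q=P[U]
top=U&(P[...,2]>0.09);print("high",top.sum(),P[top].mean(0),P[top][:,2].max(), np.argwhere(top)[:,::-1].mean(0))
br=U&(h>12)&(h<32)&(s>120)
for n,m in [("brass",br&(V>270)),("yellow",br&(V<235)),("redmark",U&((h<8)|(h>172))&(s>150)&(V<216)),("redjaw",U&((h<8)|(h>172))&(s>150)&(V>216)),("blue",U&(h>100)&(h<130)&(s>120))]:
    a=np.argwhere(m)[:,::-1];print(n,len(a),a.mean(0),a.min(0),a.max(0),P[m].mean(0).round(4),P[m][:,2].max())
print(P[210:225,475,2])
for z in (.0395,): pass
E
```

```text
green ((440.8785705566406, 266.3712158203125), (114.9208755493164, 149.72935485839844), 88.31531524658203)
[[ 0.6413 -0.0347  0.02  ]
 [ 0.6478 -0.3111  0.02  ]
 [ 0.4383 -0.3079  0.02  ]
 [ 0.4331 -0.0373  0.02  ]]
[ 0.51603715 -0.1564018   0.02689864]
high 634 [ 0.48777146 -0.12796244  0.23813006] 0.8751610680267728 [451.03154574 291.07097792]
brass 1261 [428.58207772 308.1704996 ] [350 271] [529 334] [ 0.4645 -0.1374  0.0528] 0.8751610680267728
yellow 1474 [444.11058345 205.80393487] [350 195] [529 234] [ 0.6527 -0.1858  0.0064] 0.8751610680267728
redmark 74 [447.98648649 208.08108108] [446 201] [451 215] [ 0.643  -0.1833  0.0385] 0.04425539376033072
redjaw 713 [483.61851332 242.4740533 ] [470 222] [493 263] [ 0.5772 -0.2317  0.0758] 0.8751610680267728
blue 644 [396.13198758 244.94720497] [387 225] [405 265] [ 0.5739 -0.0817  0.0753] 0.8751610680267728
[0.03728806 0.03356513 0.03083229 0.03032498 0.03217907 0.03275733
 0.03040784 0.03350084 0.02970777 0.0322339  0.02666037 0.02741771
 0.02965609 0.07013413 0.07341274]
```

Run:
```python
from h import *
c=dict(np.load("pics/top0.npz"));P=pts(c)
V,U=np.mgrid[0:480,0:640]
m=(U>425)&(U<475)&(V>275)&(V<320)&(P[...,2]>.06)&(P[...,2]<.12)
hsv=cv2.cvtColor(c["img"],cv2.COLOR_RGB2HSV).astype(int)
m&=(hsv[...,0]>10)&(hsv[...,0]<32)&(hsv[...,1]>120)
q=P[m];a=np.argwhere(m)[:,::-1];print(len(q),q.mean(0),q.min(0),q.max(0),a.min(0),a.max(0))
yaw=np.radians(1.25);X=np.array([np.cos(yaw),np.sin(yaw)]);Y=np.array([-np.sin(yaw),np.cos(yaw)])
from scipy.optimize import least_squares
t=q[:,:2]@Y;f=least_squares(lambda p:np.hypot(t-p[0],q[:,2]-p[1])-.032,[t.mean(),.069],loss='soft_l1',f_scale=.002);print("wheel y",f.x, "x",np.percentile(q[:,:2]@X,[2,50,98]))
for n,uv,z in [("ptr",(468.3,217),.039),("mark",(448.3,215),.04),("wheelc",(450.3,297.9),.1)]:
    w=ray(c,uv,z);print(n,w.round(4),(w[:2]@X).round(4),(w[:2]@Y).round(4))
i=c["img"][...,::-1];cv2.imwrite("pics/topd.png",cv2.resize(i[196:236,430:490],None,fx=13,fy=13,interpolation=cv2.INTER_NEAREST))
```

```text
640 [ 0.48436569 -0.16525897  0.09382187] [ 0.47016835 -0.20380028  0.06425877] [ 0.49840869 -0.13869819  0.10561631] [430 289] [470 306]
wheel y [-0.18220095  0.0701636 ] x [0.46721253 0.48045073 0.49411516]
ptr [ 0.6265 -0.2193  0.039 ] 0.6216 -0.2329
mark [ 0.6302 -0.1831  0.04  ] 0.626 -0.1968
wheelc [ 0.4841 -0.1643  0.1   ] 0.4804 -0.1748
```

View pics/topd.png

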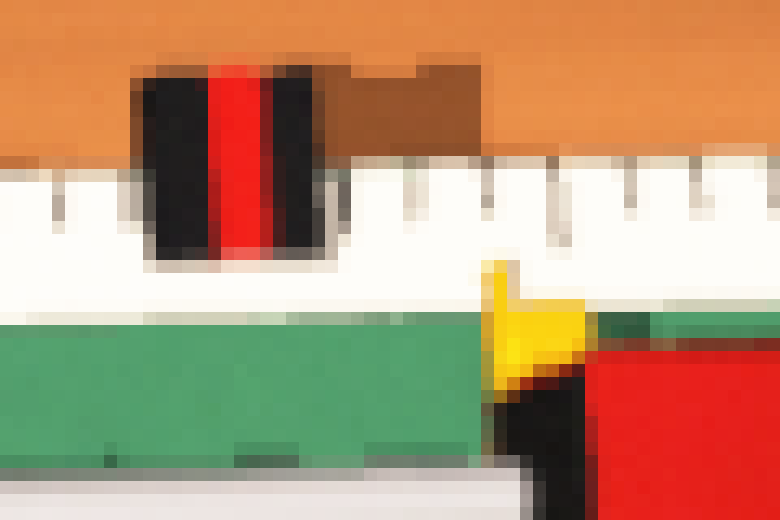

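Call:
arm_command:
  targets:
    - [[0.042,-0.035,0,0,0,-7.6,1],[0.084,-0.069,0,0,0,-15.3,1],[0.126,-0.104,0,0,0,-23,1],[0.169,-0.138,0,0,0,-30.6,1],[0.211,-0.173,0,0,0,-38.2,1],[0.253,-0.208,0,0,0,-45.9,1],[0.295,-0.242,0,0,0,-53.5,1],[0.337,-0.277,0,0,0,-61.2,1],[0.379,-0.311,0,0,0,-68.8,1],[0.4216,-0.346,0,0,0,-76.5,1]]
  newtons: 10

```text
time_s: 2.2
tool_pos: [0.4592, -0.222, 0.223]
tool_rot: [180.0, 0.1, 91.5]
force: [1.3, -0.7, 0.1]
grip_width: 0.015
```

Call:
arm_command:
  targets:
    - [[0,0,0,0,0,0,1],[0,0,0,0,0,0,1],[0,0,0,0,0,0,1]]

```text
time_s: 2.5
tool_pos: [0.4575, -0.2251, 0.2225]
tool_rot: [-180.0, 0.0, 91.1]
force: [-0.3, -0.5, 0.2]
grip_width: 0.0009
```

Run:
```python
from cell import *
import cv2,numpy as np
o=get_obs();print({k:np.round(v,4) for k,v in o.items()})
n="wrist"
c=read_camera(n);cv2.imwrite(f"pics/{n}1.png",c["img"][...,::-1]);np.savez(f"pics/{n}1.npz",**c)
```

```text
{'time_s': np.float64(2.5), 'qpos': array([ 52.6666,   2.7265, -30.1979, 101.789 ,   1.4662,  75.8733,
        23.2045]), 'joint_velocities': array([ 0.7747,  0.0718,  0.7005,  0.1395, -0.3036, -0.0804,  0.1084]), 'effort': array([-9.92900e-01, -3.00653e+01, -1.61850e+00, -3.10139e+01,
       -1.55100e-01,  5.53000e-02, -8.00000e-04]), 'tool_pos': array([ 0.4575, -0.2251,  0.2225]), 'tool_rot': array([-1.799661e+02,  4.070000e-02,  9.106590e+01]), 'force': array([-0.3479, -0.5143,  0.1964]), 'wrist_torque': array([-0.0275, -0.0696,  0.0164]), 'grip_width': np.float64(0.0009)}
```

View pics/wrist1.png

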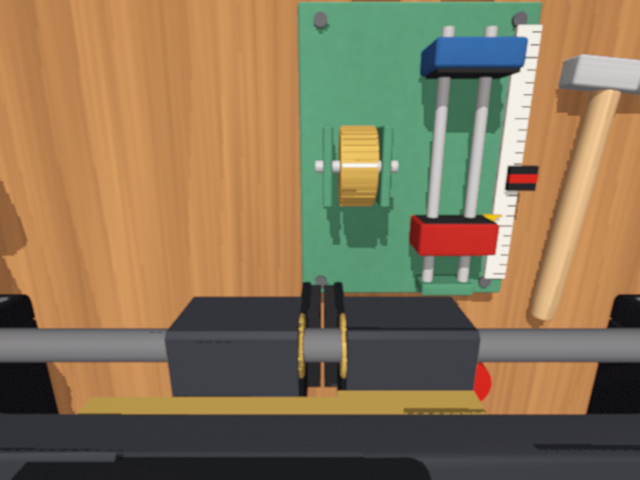

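Run:
```python
from h import *
c=dict(np.load("pics/wrist1.npz"))
yaw=np.radians(1.25);X=np.array([np.cos(yaw),np.sin(yaw)]);Y=np.array([-np.sin(yaw),np.cos(yaw)])
print(c["origin"],c["attitude"])
for n,uv,z in [("axL",(318,166),.070),("axR",(396,166),.070),("whTopL",(340,160),.1),("whTopR",(379,160),.1),("ptr",(490,217),.039),("mark",(511,179),.04),
  ("plTL",(299,2),.018),("plBL",(303,292),.018),("plTR",(541,2),.018)]:
    w=ray(c,uv,z);print(n,w.round(4),(w[:2]@X).round(4),(w[:2]@Y).round(4))
P=pts(c);q=P[120:205,342:378].reshape(-1,3);q=q[(q[:,2]>.06)&(q[:,2]<.12)]
from scipy.optimize import least_squares
t=q[:,:2]@Y;f=least_squares(lambda p:np.hypot(t-p[0],q[:,2]-p[1])-p[2],[t.mean(),.069,.032],loss='soft_l1',f_scale=.002);print("wheel y",f.x,q[:,2].max())
```

```text
[ 0.45540259 -0.14686379  0.385127  ] [1.63483390e+02 4.22024183e-02 1.05155400e+00]
axL [ 0.4523 -0.1727  0.07  ] 0.4484 -0.1825
axR [ 0.5177 -0.1715  0.07  ] 0.5138 -0.1827
whTopL [ 0.4691 -0.1655  0.1   ] 0.4654 -0.1757
whTopR [ 0.4986 -0.1649  0.1   ] 0.4949 -0.1758
ptr [ 0.6174 -0.2201  0.039 ] 0.6125 -0.2336
mark [ 0.6311 -0.1837  0.04  ] 0.6269 -0.1974
plTL [ 0.4331 -0.0373  0.018 ] 0.4322 -0.0467
plBL [ 0.4376 -0.3109  0.018 ] 0.4307 -0.3203
plTR [ 0.6434 -0.0334  0.018 ] 0.6425 -0.0475
wheel y [-0.18313342  0.06928035  0.0325766 ] 0.10395520662094976
```

Call:
arm_command:
  targets:
    - [[0.0177,0.0142,0.03,0,0,0,1],[0.0353,0.0283,0.06,0,0,0,1],[0.0353,0.0283,0.09,0,0,0,1],[0.0353,0.0283,0.11,0,0,0,1],[0.0353,0.0283,0.112,0,0,0,1],[0.0353,0.0283,0.112,0,0,0,1],[0.0353,0.0283,0.112,0,0,0,1],[0.0353,0.0283,0.112,0,0,0,1]]

```text
time_s: 3.35
tool_pos: [0.4867, -0.1887, 0.112]
tool_rot: [179.9, 0.1, 91.2]
force: [0.4, -0.3, 0.1]
grip_width: 0.0008
```

Run:
```python
from cell import *
import cv2,numpy as np
o=get_obs();print({k:np.round(v,4) for k,v in o.items() if k in("force","tool_pos","tool_rot")})
n="wrist"
c=read_camera(n);cv2.imwrite(f"pics/{n}2.png",c["img"][...,::-1]);np.savez(f"pics/{n}2.npz",**c)
```

```text
{'tool_pos': array([ 0.4867, -0.1887,  0.112 ]), 'tool_rot': array([1.798709e+02, 8.690000e-02, 9.115730e+01]), 'force': array([ 0.428, -0.317,  0.128])}
```

View pics/wrist2.png

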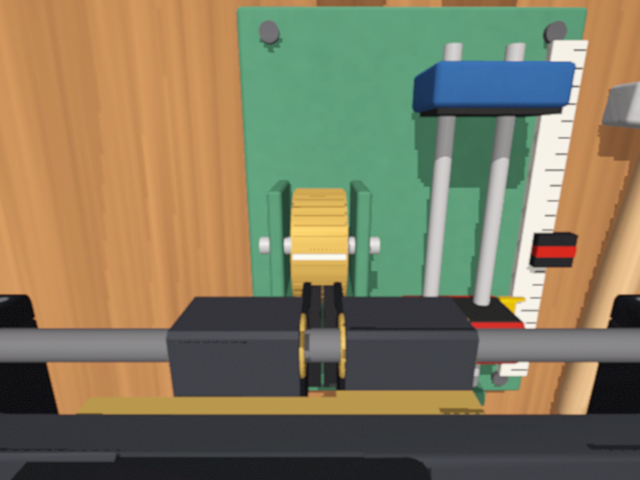

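Call:
arm_command:
  targets:
    - [[0,0,0.004,0,0,0,1],[0,0,0.007,0,0,0,1],[0,0,0.009,0,0,0,1],[0,0,0.01,0,0,0,1],[0,0,0.01,0,0,0,1]]

```text
time_s: 3.9
tool_pos: [0.4857, -0.1878, 0.1005]
tool_rot: [-180.0, -0.0, 91.2]
force: [-1.1, -0.6, 1.4]
grip_width: 0.0006
```

Call:
arm_command:
  targets:
    - [[0,0,0.001,0,0,0,1],[0,0,0.001,0,0,0,1]]

```text
time_s: 4.1
tool_pos: [0.4858, -0.1878, 0.0996]
tool_rot: [-180.0, 0.0, 91.2]
force: [-1.4, 0.7, 2.7]
grip_width: 0.0003
```

Call:
arm_command:
  targets:
    - [[0.004,0,-0.0002,0,0,0,1],[0.008,0,-0.0003,0,0,0,1],[0.012,0,-0.0003,0,0,0,1],[0.016,0,-0.0003,0,0,0,1],[0.02,0,-0.0003,0,0,0,1]]

```text
time_s: 4.6
tool_pos: [0.4853, -0.1675, 0.0999]
tool_rot: [-180.0, 0.0, 91.2]
force: [-2.9, -1.2, 2.8]
grip_width: 0.0006
```

Call:
arm_command:
  targets:
    - [[0.003,0,0,0,0,0,1],[0.006,0,0.0002,0,0,0,1],[0.009,0,0.0004,0,0,0,1],[0.011,0,0.0006,0,0,0,1]]

```text
time_s: 5.0
tool_pos: [0.4852, -0.1563, 0.0992]
tool_rot: [-180.0, -0.0, 91.2]
force: [-1.2, -1.0, 3.0]
grip_width: 0.0008
```

Call:
arm_command:
  targets:
    - [[0,0,-0.006,0,0,0,1],[0,0,-0.012,0,0,0,1],[-0.016,0,-0.012,0,0,0,1],[-0.032,0,-0.012,0,0,0,1],[-0.032,0,-0.012,0,0,0,1],[-0.032,0,-0.012,0,0,0,1]]

```text
time_s: 5.6
tool_pos: [0.4855, -0.1898, 0.1108]
tool_rot: [-180.0, -0.0, 91.1]
force: [1.1, 0.7, 0.6]
grip_width: 0.0005
```

```bash
cat > look.py <<'E'
import sys
from cell import *
from h import *
k=sys.argv[1]
o=get_obs();print({k:np.round(v,4) for k,v in o.items() if k in("force","tool_pos","time_s")})
c=read_camera("wrist");np.savez(f"pics/w{k}.npz",**c)
t=read_camera("top");np.savez(f"pics/t{k}.npz",**t)
yaw=np.radians(1.25);Y=np.array([-np.sin(yaw),np.cos(yaw)])
cv2.imwrite(f"pics/w{k}.png",c["img"][...,::-1])
a=cv2.resize(c["img"][210:330,460:600],None,fx=5,fy=5,interpolation=cv2.INTER_NEAREST)
cv2.imwrite(f"pics/wc{k}.png",a[...,::-1])
a=cv2.resize(t["img"][190:240,425:495],None,fx=11,fy=11,interpolation=cv2.INTER_NEAREST)
cv2.imwrite(f"pics/tc{k}.png",a[...,::-1])
V,U=np.mgrid[0:480,0:640]
for n,cc,box in(("wrist",c,(460,600,200,330)),("top",t,(425,495,195,240))):
    hsv=cv2.cvtColor(cc["img"],cv2.COLOR_RGB2HSV).astype(int);h,s,v=[hsv[...,j] for j in range(3)]
    m=(U>=box[0])&(U<box[1])&(V>=box[2])&(V<box[3])
    ye=m&(h>22)&(h<34)&(s>180)&(v>120); re=m&((h<6)|(h>174))&(s>180)&(v>120)
    for nm,mm in(("yellow",ye),("red",re)):
        nl,lab,st,ce=cv2.connectedComponentsWithStats(mm.astype(np.uint8))
        for j in range(1,nl):
            if st[j][4]>8:
                w=ray(cc,ce[j],.04);print(n,nm,st[j],ce[j].round(1),"Y",(w[:2]@Y).round(4))
E
python3 look.py a
```

```text
{'time_s': np.float64(5.6), 'tool_pos': array([ 0.4855, -0.1898,  0.1108]), 'force': array([1.0988, 0.7125, 0.5877])}
wrist yellow [505 284  25  13 165] [515.9 287.8] Y -0.2232
wrist red [539 245  41  12 475] [559.  250.5] Y -0.1965
wrist red [ 460  307   70   21 1299] [497.2 316.5] Y -0.2449
top yellow [462 217   8   9  35] [464.8 221.5] Y -0.2258
top red [446 201   5  14  66] [448.  207.9] Y -0.1968
top red [469 223  17   9 143] [477.1 226.8] Y -0.2474
```

View pics/wa.png

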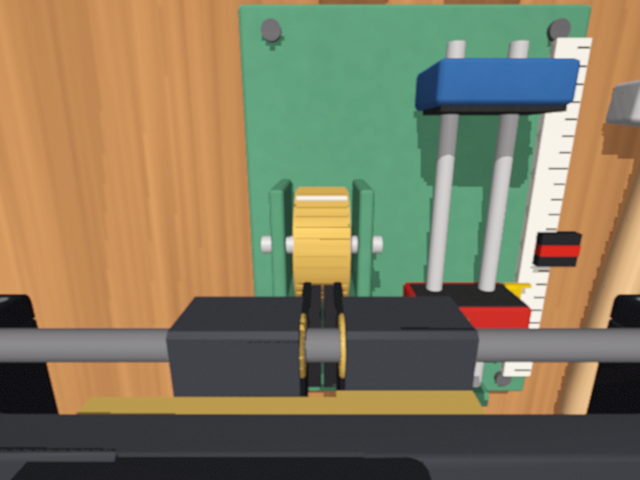

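View pics/tca.png

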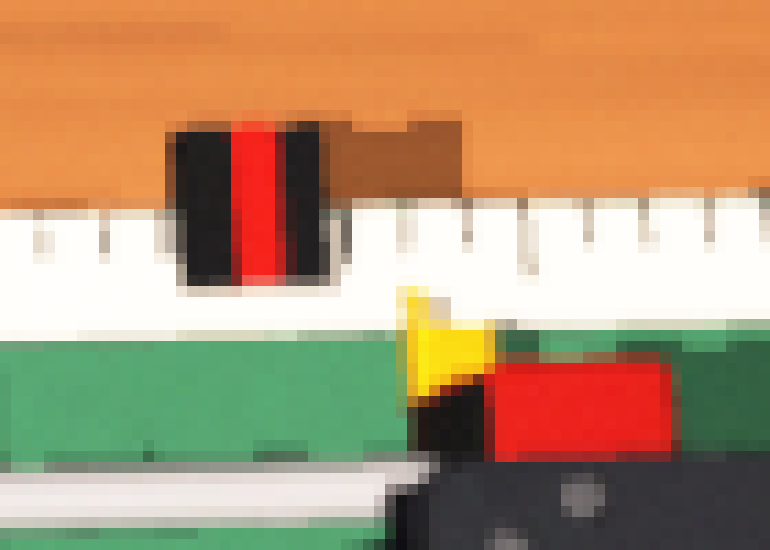

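Call:
arm_command:
  targets:
    - [[0,0,0.006,0,0,0,1],[0,0,0.009,0,0,0,1],[0,0,0.0105,0,0,0,1],[0,0,0.0112,0,0,0,1],[0,0,0.0112,0,0,0,1]]

```text
time_s: 6.2
tool_pos: [0.4858, -0.1886, 0.1001]
tool_rot: [-180.0, -0.0, 91.2]
force: [-0.9, 1.0, 1.8]
grip_width: 0.0006
```

Call:
arm_command:
  targets:
    - [[0.004,0,-0.0002,0,0,0,1],[0.008,0,-0.0003,0,0,0,1],[0.012,0,-0.0003,0,0,0,1],[0.016,0,-0.0003,0,0,0,1],[0.02,0,-0.0003,0,0,0,1],[0.023,0,-0.0003,0,0,0,1],[0.026,0,-0.0001,0,0,0,1],[0.029,0,0.0001,0,0,0,1],[0.032,0,0.0004,0,0,0,1]]

```text
time_s: 7.1
tool_pos: [0.4852, -0.1565, 0.0996]
tool_rot: [180.0, -0.0, 91.2]
force: [-0.4, -0.9, 2.9]
grip_width: 0.0008
```

Call:
arm_command:
  targets:
    - [[0,0,-0.006,0,0,0,1],[0,0,-0.012,0,0,0,1],[-0.016,0,-0.012,0,0,0,1],[-0.032,0,-0.012,0,0,0,1],[-0.032,0,-0.012,0,0,0,1],[-0.032,0,-0.012,0,0,0,1]]

```text
time_s: 7.7
tool_pos: [0.4855, -0.1898, 0.1112]
tool_rot: [-180.0, -0.0, 91.1]
force: [0.1, 0.7, -0.1]
grip_width: 0.0006
```

```bash
python3 look.py b
```

```text
{'time_s': np.float64(7.7), 'tool_pos': array([ 0.4855, -0.1898,  0.1112]), 'force': array([ 0.0845,  0.6724, -0.0817])}
wrist yellow [507 270  26  12 152] [518.  273.5] Y -0.2129
wrist red [539 245  41  12 476] [558.8 250.5] Y -0.1966
wrist red [ 460  291   73   37 2417] [496.3 308.1] Y -0.2387
top yellow [457 217   7   9  35] [459.4 221.5] Y -0.2161
top red [446 201   5  14  66] [448.  207.9] Y -0.1968
top red [463 223  18  10 147] [471.5 227.1] Y -0.2372
```

View pics/wcb.png

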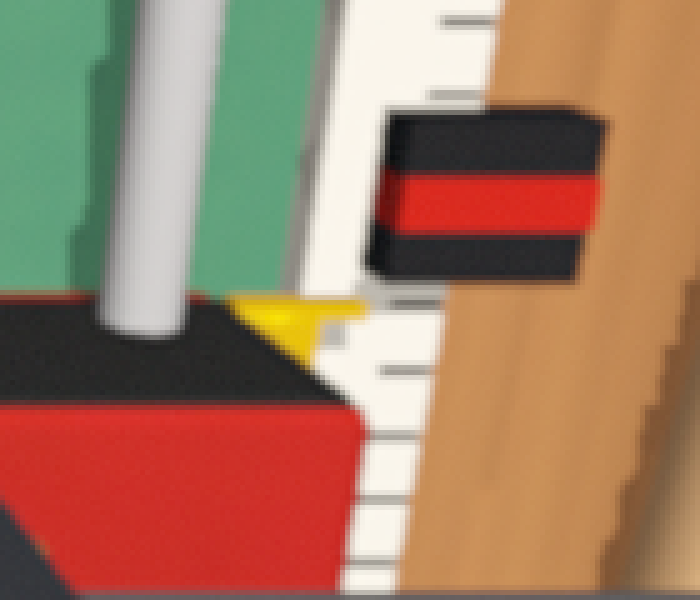

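View pics/tcb.png

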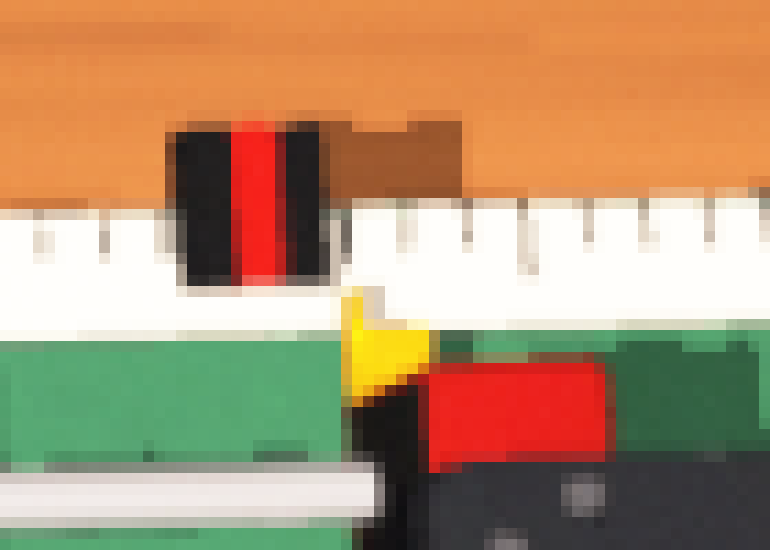

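Run:
```python
from h import *
yaw=np.radians(1.25);Y=np.array([-np.sin(yaw),np.cos(yaw)])
for f,l in(("wb",[("ptr",(530,271.0),.039),("markLow",(535.8,250.6),.036),("mark inner top",(540.5,250.3),.044),("mark outer top",(579,250.5),.044),("inner mid",(538,250.4),.04)]),("tb",[("ptr",(456.7,217.5),.039),("mark",(448.2,214),.044),("mark40",(448.2,214),.04)])):
    c=dict(np.load(f"pics/{f}.npz"));P=pts(c)
    for n,uv,z in l:
        w=ray(c,uv,z);print(f,n,w.round(4),(w[:2]@Y).round(4),P[int(uv[1]+.5),int(uv[0]+.5)].round(4))
c=dict(np.load("pics/wb.npz"));P=pts(c);print(np.median(P[247:254,545:575,2]),np.median(P[246:255,534:540,2],0))
```

```text
wb ptr [ 0.626  -0.1979  0.039 ] -0.2115 [ 0.6259 -0.1978  0.0392]
wb markLow [ 0.6291 -0.1843  0.036 ] -0.198 [ 0.6296 -0.1847  0.0355]
wb mark inner top [ 0.6272 -0.1816  0.044 ] -0.1952 [ 0.6295 -0.1823  0.0408]
wb mark outer top [ 0.6524 -0.1812  0.044 ] -0.1954 [ 0.6549 -0.1826  0.0407]
wb inner mid [ 0.6281 -0.1829  0.04  ] -0.1965 [ 0.6299 -0.1835  0.037 ]
tb ptr [ 0.6257 -0.1984  0.039 ] -0.212 [ 0.625  -0.1992  0.0378]
tb mark [ 0.6314 -0.1818  0.044 ] -0.1955 [ 0.6321 -0.1829  0.039 ]
tb mark40 [ 0.632  -0.1829  0.04  ] -0.1967 [ 0.6321 -0.1829  0.039 ]
0.04074610002308035 [0.03328233 0.03445039 0.03526652 0.03652211 0.03779533 0.03816148]
```

Call:
arm_command:
  targets:
    - [[0,0,0.006,0,0,0,1],[0,0,0.009,0,0,0,1],[0,0,0.011,0,0,0,1],[0,0,0.0116,0,0,0,1],[0,0,0.0116,0,0,0,1]]

```text
time_s: 8.3
tool_pos: [0.4858, -0.1886, 0.1001]
tool_rot: [-180.0, -0.0, 91.2]
force: [-0.8, 0.9, 1.3]
grip_width: 0.0005
```

Call:
arm_command:
  targets:
    - [[0.004,0,-0.0002,0,0,0,1],[0.008,0,-0.0003,0,0,0,1],[0.012,0,-0.0003,0,0,0,1],[0.016,0,-0.0003,0,0,0,1],[0.02,0,-0.0003,0,0,0,1],[0.023,0,-0.0003,0,0,0,1],[0.026,0,-0.0001,0,0,0,1],[0.029,0,0.0001,0,0,0,1],[0.032,0,0.0004,0,0,0,1]]

```text
time_s: 9.2
tool_pos: [0.4853, -0.1565, 0.0996]
tool_rot: [180.0, -0.0, 91.2]
force: [-0.9, -0.8, 2.6]
grip_width: 0.0003
```

Call:
arm_command:
  targets:
    - [[0,0,-0.006,0,0,0,1],[0,0,-0.012,0,0,0,1],[-0.016,0,-0.012,0,0,0,1],[-0.028,0,-0.012,0,0,0,1],[-0.028,0,-0.012,0,0,0,1],[-0.028,0,-0.012,0,0,0,1]]

```text
time_s: 9.8
tool_pos: [0.4854, -0.1855, 0.1112]
tool_rot: [-180.0, -0.0, 91.1]
force: [-0.0, 0.3, -0.2]
grip_width: 0.0001
```

```bash
python3 look.py c
```

```text
{'time_s': np.float64(9.8), 'tool_pos': array([ 0.4854, -0.1855,  0.1112]), 'force': array([-0.0308,  0.2707, -0.2424])}
wrist yellow [508 261  28  13 164] [520.3 264.9] Y -0.2025
wrist red [537 251  41  12 472] [557.3 256.5] Y -0.1966
wrist red [ 460  282   74   44 2966] [496.  302.4] Y -0.23
top yellow [451 217   8   9  38] [453.6 221.7] Y -0.2056
top red [446 201   5  14  66] [448.  207.9] Y -0.1968
top red [457 223  18  11 157] [465.5 227.3] Y -0.2264
```

View pics/wcc.png

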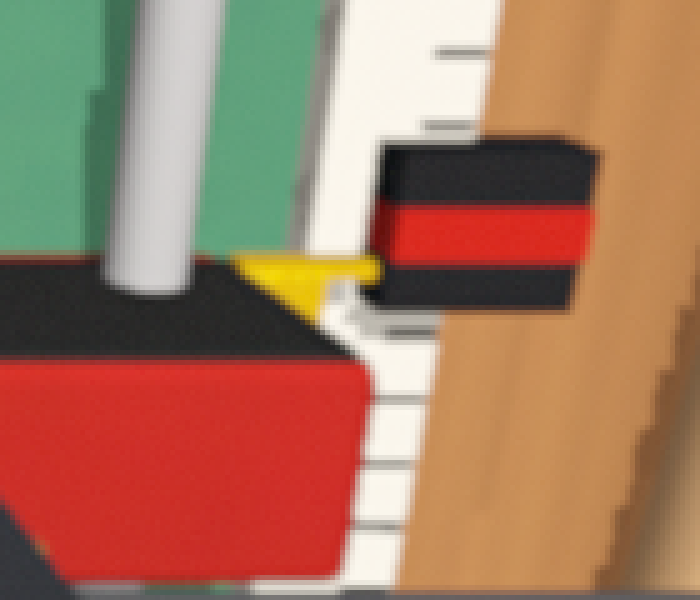

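View pics/tcc.png

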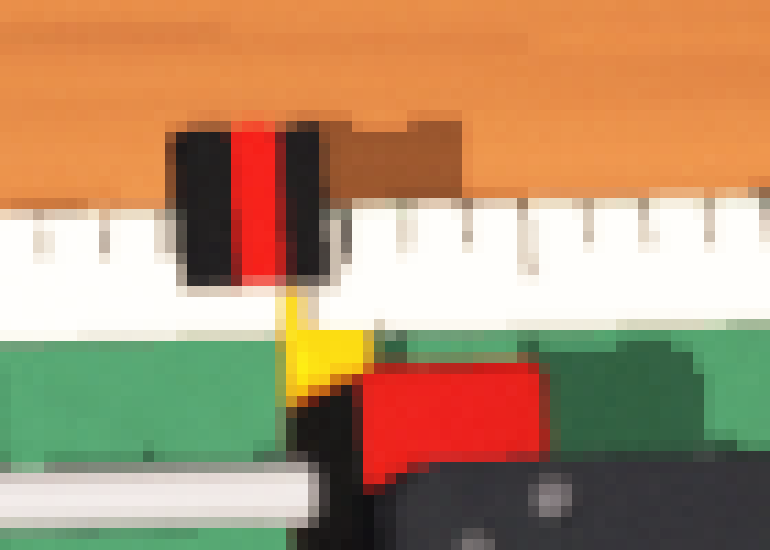

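Call:
arm_command:
  targets:
    - [[0,0,0.006,0,0,0,1],[0,0,0.009,0,0,0,1],[0,0,0.011,0,0,0,1],[0,0,0.0114,0,0,0,1],[0,0,0.0114,0,0,0,1]]

```text
time_s: 10.4
tool_pos: [0.4855, -0.1845, 0.1003]
tool_rot: [-180.0, -0.0, 91.2]
force: [-1.3, 1.6, 3.0]
grip_width: 0.0005
```

Call:
arm_command:
  targets:
    - [[0.003,0,0,0,0,0,1],[0.006,0,-0.0001,0,0,0,1],[0.009,0,-0.0001,0,0,0,1],[0.012,0,-0.0001,0,0,0,1],[0.0145,0,-0.0001,0,0,0,1],[0.0145,0,-0.0001,0,0,0,1]]

```text
time_s: 11.0
tool_pos: [0.4855, -0.1697, 0.1004]
tool_rot: [-180.0, -0.0, 91.2]
force: [-1.1, 0.1, 3.0]
grip_width: 0.0005
```

Call:
arm_command:
  targets:
    - [[0,0,-0.006,0,0,0,1],[0,0,-0.012,0,0,0,1],[-0.012,0,-0.012,0,0,0,1],[-0.012,0,-0.012,0,0,0,1],[-0.012,0,-0.012,0,0,0,1]]

```text
time_s: 11.5
tool_pos: [0.4855, -0.183, 0.1121]
tool_rot: [-180.0, -0.0, 91.1]
force: [-0.7, -0.7, 0.5]
grip_width: 0.0005
```

```bash
python3 look.py d
```

```text
{'time_s': np.float64(11.5), 'tool_pos': array([ 0.4855, -0.183 ,  0.1121]), 'force': array([-0.6697, -0.6579,  0.4736])}
wrist yellow [507 258  28  12 163] [519.1 261.6] Y -0.1979
wrist red [536 255  41  11 430] [555.6 260. ] Y -0.1968
wrist red [ 460  278   73   44 2938] [495.3 299.1] Y -0.2254
top yellow [449 217   7   9  35] [451.3 221.6] Y -0.2015
top red [446 201   5  15  67] [448. 208.] Y -0.1969
top red [454 223  18  11 163] [462.6 227.5] Y -0.2212
```

View pics/wcd.png

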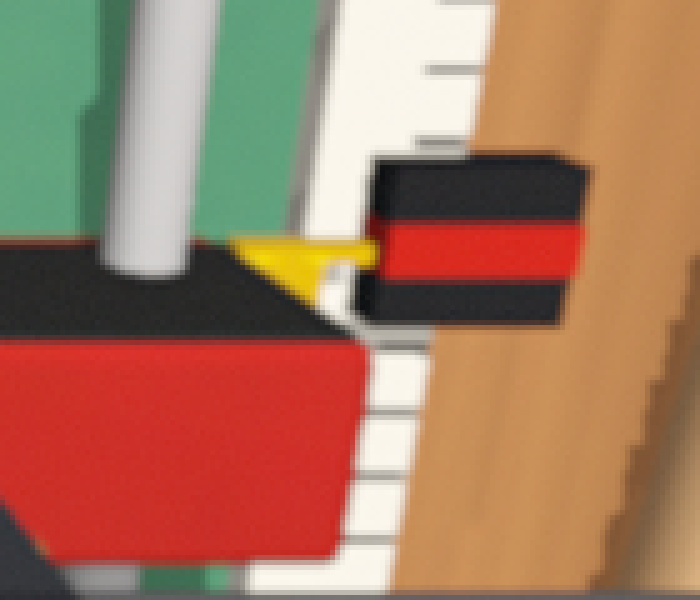

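View pics/tcd.png

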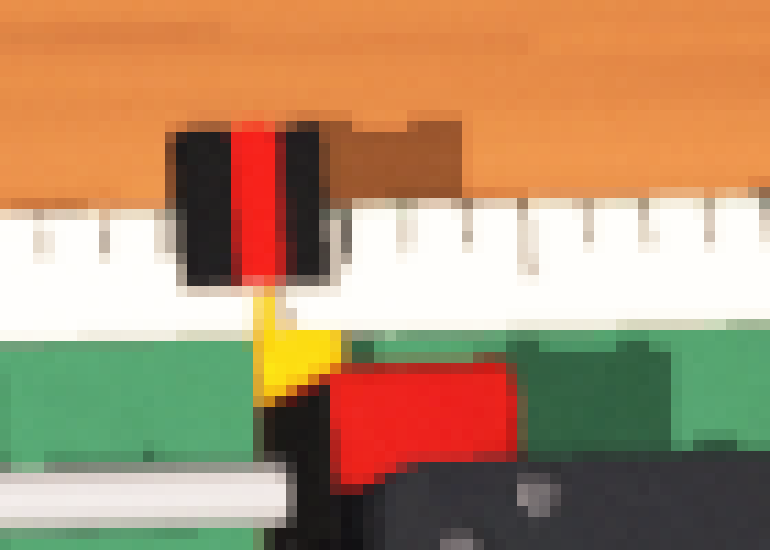

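Call:
arm_command:
  targets:
    - [[0,0,-0.03,0,0,0,1],[-0.01,0,-0.06,0,0,0,1],[-0.02,0,-0.08,0,0,0,1],[-0.02,0,-0.08,0,0,0,1],[-0.02,0,-0.08,0,0,0,1],[-0.02,0,-0.08,0,0,0,1]]

```text
time_s: 12.2
tool_pos: [0.4854, -0.2013, 0.1908]
tool_rot: [-179.9, -0.1, 91.3]
force: [0.1, -0.3, 0.3]
grip_width: 0.0007
```

Run:
```python
from cell import *
from h import *
yaw=np.radians(1.25);Y=np.array([-np.sin(yaw),np.cos(yaw)])
c=read_camera("wrist");cv2.imwrite("pics/we.png",c["img"][...,::-1]);np.savez("pics/we.npz",**c)
hsv=cv2.cvtColor(c["img"],cv2.COLOR_RGB2HSV).astype(int);h,s,v=[hsv[...,j] for j in range(3)]
V,U=np.mgrid[0:480,0:640];m=(U>460)&(V>120)&(V<300)
ye=m&(h>22)&(h<34)&(s>180)&(v>120);yy=np.argwhere(ye)[:,::-1];tip=yy[yy[:,0]>yy[:,0].max()-4];print("tip",tip.mean(0))
re=m&((h<6)|(h>174))&(s>180)&(v>120)
nl,lab,st,ce=cv2.connectedComponentsWithStats(re.astype(np.uint8))
print((ray(c,tip.mean(0),.039)[:2]@Y).round(4))
for j in range(1,nl):
    if st[j][4]>30:print(st[j],ce[j],(ray(c,ce[j],.04)[:2]@Y).round(4))
u,v=tip.mean(0).astype(int)
a=cv2.resize(c["img"][v-40:v+40,u-60:u+60],None,fx=6,fy=6,interpolation=cv2.INTER_NEAREST);cv2.imwrite("pics/wce.png",a[...,::-1])
```

```text
tip [486.6 211.2]
-0.1973
[490 207  31   9 273] [505.10989011 210.97069597] -0.1969
[461 220  22  35 680] [470.30735294 236.24117647] -0.2196
```

View pics/wce.png

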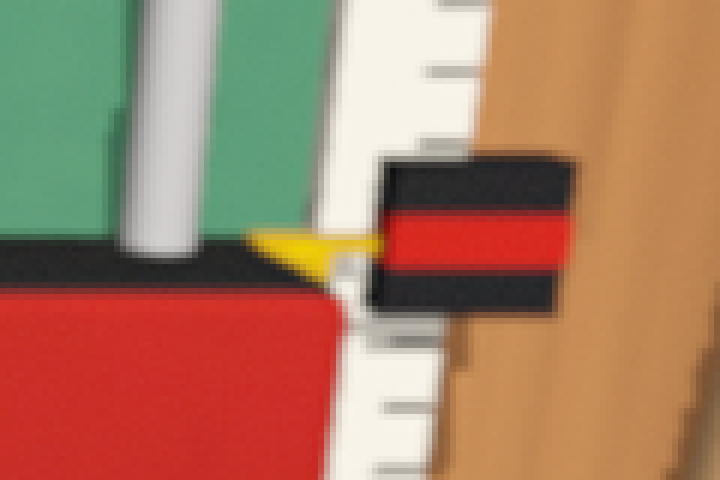

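The pointer tip (about row 211) stands level with the middle of the red band (row 211), so it is 0.4 mm off centre by measurement. The mark has not moved.

```bash
python3 -c "
from cell import *
print(sign_off())"
```

```text
the job is handed in; nothing more can be done
None
```

The yellow pointer now stands within the red gauge mark, and the job is handed in at about 12 s of the allowed 42 s.

I rolled the wheel with the closed fingertips in three strokes of about 31–32 mm and a last one of about 15 mm. The vertical force read 1.3–3.0 N at the points I checked. The jaw moved about 36 mm and never ran past the mark, so no roll-back was needed.

- **Pointer:** with the hand lifted clear, the wrist camera put the tip about 0.4 mm from the middle of the 7 mm band. A top-camera picture taken just before lifting also showed it on the band.
- **Gauge mark:** its measured position stayed the same to within a fraction of a millimetre throughout.
- **Spools, heel block, jar and hammer:** I made no separate check that they stayed put, but the tool touched nothing except the wheel.

No check failed. The one early disagreement was the clamp's position, where my estimate from the deck's outline put the wheel about 6 mm off in x. I used the direct wheel measurements, which agreed between the top and wrist cameras.

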